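# Sort the parts from a scooter strip-down into their trays

## Robot

A 6-joint arm with a two-finger parallel gripper is mounted at the origin on the work surface. World frame = base frame: x ahead of the robot, y to its left, z up, the work surface at z = 0. Lengths are in m, angles in rad, forces in N, time in s.
With the tool pointing down it reaches from about 0.3 to 0.775 m from the base axis. Payload 14.6 kg.
Tool frame: the origin (TCP) lies midway between the tips of the shut fingers; the grasp point (between the pads) lies 19 mm behind it; z points along the fingers, y is the line along which they close (so a half turn about z gives the same grasp; the last joint's range is limited). The gripper opens to 85 mm and grips with 20 to 120 N. Pads are 22 mm wide; open, the fingers measure 114 mm over their backs; the gripper's body (76 mm by 85 mm) begins 54 mm behind the grasp point. The pads swing forward as they close: fully open they stand 13 mm farther back than shut.
Start: joints at [-1.179, 0.3, 1.521, -0, 1.321, -0.067], TCP at [0.244, -0.493, 0.203] pointing down, gripper open.
Joint ranges: [-3.03, 3.03], [-0.79, 2.21], [0.23, 2.52], [-1.04, 4.18], [0, 3.07], [-2.55, 2.55]. Speed limits (rad/s): [2.22, 2.22, 2.57, 3.14, 3.14, 3.14].

## Interface

Orientations are given as [roll, pitch, yaw] about the fixed x, y, z axes, in that order (R = Rz(yaw) Ry(pitch) Rx(roll)).
In Python, from plant import ctrl, optics gives the robot as it stands.
- The arm moves only by the tool send_path, called after "Emit:" by a JSON object that holds its "fn" and its "kwargs". Schema: {"type":"object","properties":{"steps":{"type":"object","properties":{"deltas":{"type":"array","items":{"type":"array","items":{"type":"number"},"minItems":5,"maxItems":5},"minItems":1,"maxItems":12}},"additionalProperties":false,"required":["deltas"]},"only":{"type":"string"},"quiet":{"type":"boolean"},"lines":{"type":"string"}},"required":["steps"],"additionalProperties":false}. steps is an object whose key "deltas" holds a list of rows, 1 to 12 of them, each of 5 numbers: dx, dy, dz in fractions of the full range, 1 being 0.75 m, then a turn about the tool's z in parts of the range, where 1.0 means pi rad, then the finger opening in m; each row is the pose to reach, as a shift and turn from the pose commanded when the call began, along the tool's axes at that moment; what a row does not reach only later rows make up. A row lasts 1/12 s, in which the tool goes at most 0.0417 m and 0.125 rad, less where a joint would pass 70% of its speed; a pose out of reach is approached as far as the arm can. The fingers move at their own pace and stop on an object; the grip force is fixed at half the most. Time passes only in rows, so rows that do not move let the fingers close. The tool returns the time, the measured TCP pose, the force, the opening and the grip force at its end. only (a regular expression) keeps the lines of the reply that match it, lines (a string "A,B") keeps lines A to B, and quiet returns only ok. A shift or turn number past 1, either way, is cut back to 1. Input that does not fit is refused with a message, and nothing moves.
- ctrl.observe(): the state, without advancing time (a new reading comes with each control period).
- optics.camera(name): name is "side" or "top"; returns a dict with "img" (384x512x3 uint8, red, green, blue), "fx", "fy", "cx", "cy" (pixels), "T" (4x4, takes a point from camera to world coordinates). Camera axes: x right, y down, z forward; pixel columns grow to the right and rows downward; lengths in m; the calibration is good to about 2 mm. A picture is of the moment at which its call begins. There is no depth.
- ctrl.hand_in(): hands the job in; it is judged then, once.
Trained networks look in the newest picture that a camera, given by its name, has taken for a name from the list of things; names that differ only in an ending like _2 or _b are one class to them, and where a whole thing is asked for, a point or a joint stands for the part that bears it (a point fixed in the world has none). Each returns a list of dicts, best first, with "conf" (0 to 1); they miss things now and then, are a little off and sometimes report something else, mostly with a low value. They report only what shows in the picture. A call takes as long as a camera call.
- optics.look_for(target, camera): "box" ([left, top, right, bottom] in pixels, round what is visible of it).
- optics.regions_of(target, camera): "mask" (384x512 bool, what is visible of it) and "box" ([left, top, right, bottom] in pixels, round what is visible of it).
- optics.mark_of(target, camera): "point" ([column, row] in pixels: a listed point, or the origin of a listed thing).
The state is a dict: "clock": time; "joints": joint angles; "joint_velocities": joint speeds; "joint_torque": joint torques, N m; "tcp_pos": TCP position; "tcp_rot": TCP orientation; "ft_force": force on the tool from outside, world axes, zero at the start; "moment": the same for the moment, N m; "grip_width": finger opening in m; "grip_force": force on a finger pad.
Only numpy, scipy, OpenCV 4.12 (cv2) and the standard library are available. Lean on these libraries where they do the work, as an engineer would, in place of code of your own. Each camera call takes 0.05 s, during which the arm holds its last target. There are 200 camera calls.

## Task

Sort the loose parts from the scooter strip-down into the trays: both wheel bearings into the blue tray, both spark plugs (clean and sooty alike) into the red tray, and the brass axle nut into the yellow tray. Every part must lie flat on its tray's floor (the plugs on their sides), not propped on another part or on the rim; set the spark plugs down gently, never drop them. Leave the standing socket and the green flask where they stand.

Things in the scene. Friction and masses are not known exactly. Their poses are not given: they have to be found in the camera images.
- bearing_black: Wheel bearing lying flat: bright steel ring, 42 mm outside, 20 mm bore, 12 mm thick, about 70 g, with a black seal ring on both faces. Origin at its centre (6 mm above what it lies on); z is the ring's axis.
- bearing_orange: Wheel bearing lying flat: bright steel ring, 42 mm outside, 20 mm bore, 12 mm thick, about 70 g, with an orange seal ring on both faces. Origin at its centre (6 mm above what it lies on); z is the ring's axis.
- plug_white: Spark plug lying on its side, 70 mm long, about 45 g: in the middle a steel hexagon 18 mm across flats, 18 mm long, lying on a flat (grip it here); towards -x a clean white insulator 12 mm thick with brass tip, ending 36 mm from the origin; towards +x a dark thread 11 mm thick, ending 34 mm from it. Origin at the hexagon's centre (9 mm above what it lies on); x runs along the plug.
- plug_sooty: Spark plug lying on its side, 70 mm long, about 45 g: in the middle a steel hexagon 18 mm across flats, 18 mm long, lying on a flat (grip it here); towards -x a sooty, nearly black insulator 12 mm thick with brass tip, ending 36 mm from the origin; towards +x a dark thread 11 mm thick, ending 34 mm from it. Origin at the hexagon's centre (9 mm above what it lies on); x runs along the plug.
- nut: Brass-coloured hexagonal axle nut lying flat: 32 mm across flats (37 mm across corners), 18 mm high, 19 mm hole, about 80 g. Origin at its centre (9 mm above what it lies on); z is the hole's axis, x is square to one pair of flats (other pairs every 60 degrees).
- tray_blue: Open blue plastic tray, fixed to the bench, 112 mm (x) by 134 mm (y) outside, 26 mm high, walls and floor 4 mm thick (inside 104 by 126 mm). Origin at the centre of its underside, the inner floor 4 mm above; z up. Turned by up to 0.3 rad. For the two bearings.
- tray_red: Open red plastic tray, fixed to the bench, 112 mm (x) by 134 mm (y) outside, 26 mm high, walls and floor 4 mm thick (inside 104 by 126 mm). Origin at the centre of its underside, the inner floor 4 mm above; z up. Turned by up to 0.3 rad. For the two spark plugs.
- tray_yellow: Open yellow plastic tray, fixed to the bench, 112 mm (x) by 134 mm (y) outside, 26 mm high, walls and floor 4 mm thick (inside 104 by 126 mm). Origin at the centre of its underside, the inner floor 4 mm above; z up. Turned by up to 0.3 rad. For the axle nut.
- socket: Bystander: steel deep socket standing among the parts, loose, 24 mm in diameter, 44 mm tall. Origin at the centre of its underside, z up. Leave it standing where it is.
- flask: Bystander: small green flask with a white cap standing among the parts, loose, 24 mm in diameter, 45 mm tall. Origin at the centre of its underside, z up. Leave it standing where it is.

How it is judged:
By the outcome, as a careful person would: the job done as asked, in the order asked, and still so for the second after the job is handed in, with the robot touching nothing.
It also fails if it takes over 118 s, if anything falls off the work surface, if the arm or the gripper's body presses on something with over 40 N, if the wrist force passes 120 N, or if a joint passes its speed limit or range.

## Working session

There is one attempt and no reset: what is moved stays moved. The work goes in short steps, Python scripts to look and compute and a tool call to move; the robot and the scene stay as the last step left them, time stands still between calls to the robot, and variables do not carry over. Pictures are saved under pics/ and viewed, at most 14 in all, crops included, and the job is handed in when it is done.

```bash
ls; mkdir -p pics
```

Create h.py:
```python
import numpy as np, cv2
from plant import ctrl, optics
def ray(c,p,z):
    d=c["T"][:3,:3]@np.array([(p[0]-c["cx"])/c["fx"],(p[1]-c["cy"])/c["fy"],1]); o=c["T"][:3,3]
    return o+d*(z-o[2])/d[2]
```

Run:
```python
from h import *
s=ctrl.observe(); print(s["clock"],s["tcp_pos"],s["tcp_rot"],s["grip_width"])
for n in("top","side"):
    c=optics.camera(n); c["T"]=np.array(c["T"]); cv2.imwrite(f"pics/{n}0.png",c["img"][:,:,::-1])
    print(n,c["T"][:3,3].round(3),c["fx"])
    for t,z in dict(bearing_black=.006,bearing_orange=.006,plug_white=.009,plug_sooty=.009,nut=.009,tray_blue=0,tray_red=0,tray_yellow=0,socket=0,flask=0).items():
        print(t,[(np.round(m["point"],0),round(m["conf"],2),ray(c,m["point"],z)[:2].round(4)) for m in optics.mark_of(t,n)[:2]])
```

```text
pics
0.0 [ 0.24349628 -0.49285367  0.20229752] [-3.14038304e+00 -9.31338381e-05  4.58830957e-01] 0.08543010648710639
top [ 3.210e-01 -1.000e-03  1.025e+00] 353.1546414136983
bearing_black [(array([199., 173.]), 0.15, array([0.5907, 0.1851]))]
bearing_orange [(array([249., 227.]), 0.45, array([0.4393, 0.0219]))]
plug_white [(array([200., 225.]), 0.69, array([0.4353, 0.1634]))]
plug_sooty [(array([324., 189.]), 0.65, array([ 0.5691, -0.1875])), (array([259., 166.]), 0.19, array([0.6239, 0.0083]))]
nut [(array([200., 174.]), 0.66, array([0.5862, 0.1806]))]
tray_blue [(array([388., 225.]), 0.79, array([ 0.4786, -0.3807]))]
tray_red [(array([146., 208.]), 0.76, array([0.4727, 0.3287]))]
tray_yellow []
socket [(array([207., 201.]), 0.63, array([0.5065, 0.1536]))]
flask [(array([306., 212.]), 0.43, array([ 0.499, -0.141]))]
side [ 0.476 -0.625  0.776] 365.8173763097851
bearing_black [(array([224., 242.]), 0.61, array([ 0.4259, -0.1331]))]
bearing_orange [(array([232., 196.]), 0.68, array([0.4503, 0.0101]))]
plug_white [(array([226., 160.]), 0.66, array([0.4355, 0.1487]))]
plug_sooty [(array([286., 259.]), 0.6, array([ 0.5731, -0.1935]))]
nut [(array([277., 150.]), 0.61, array([0.5906, 0.1798]))]
tray_blue [(array([275., 149.]), 0.63, array([0.586 , 0.1946])), (array([250., 340.]), 0.61, array([ 0.4763, -0.3724]))]
tray_red [(array([250., 162.]), 0.74, array([0.5058, 0.1419])), (array([240., 120.]), 0.73, array([0.4838, 0.3399]))]
tray_yellow [(array([299., 194.]), 0.69, array([0.6336, 0.0116]))]
socket [(array([251., 162.]), 0.57, array([0.5074, 0.1434]))]
flask [(array([255., 244.]), 0.49, array([ 0.5016, -0.1429]))]
```

View pics/top0.png

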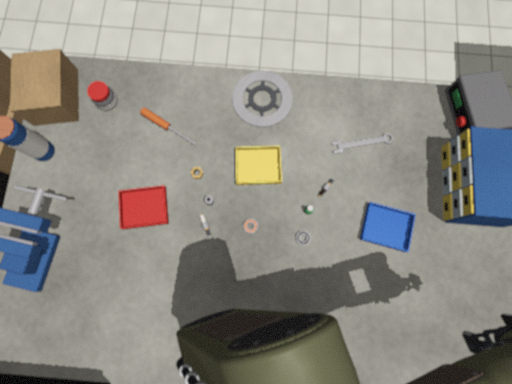

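View pics/side0.png

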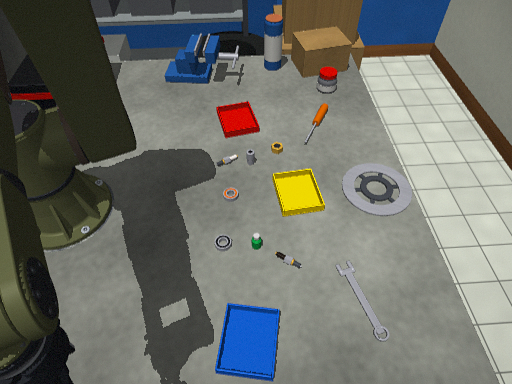

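Top view: orange bearing (251,226), black bearing (303,238), white plug (205,224), sooty plug (326,187), nut (197,172), socket (209,199), flask (308,209); trays red (144,207), yellow (259,166), blue (388,227). I'll refine these with masks from both cameras.

Run:
```python
from h import *
for n in("top","side"):
    c=optics.camera(n); c["T"]=np.array(c["T"])
    for t,z in dict(bearing_black=.007,bearing_orange=.007,plug_white=.009,plug_sooty=.009,nut=.01,tray_blue=.026,tray_red=.026,tray_yellow=.026,socket=.022,flask=.022).items():
        for m in optics.regions_of(t,n)[:2]:
            v,u=np.nonzero(m["mask"]); P=np.array([ray(c,(a,b),z)[:2] for a,b in zip(u,v)])
            (x,y),(w,h),a=cv2.minAreaRect((P*1000).astype(np.float32))
            print(n,t,round(m["conf"],2),len(u),"px",round(u.mean()),round(v.mean()),"mean",P.mean(0).round(4),"rect",np.round([x,y,w,h,a],1))
b=cv2.imread("pics/top0.png"); s=cv2.imread("pics/side0.png")
cv2.imwrite("pics/crop.png",np.hstack([cv2.resize(b[140:260,180:340],(400,300),interpolation=2)]))
crops=[cv2.resize(s[y-20:y+20,x-20:x+20],(266,266),interpolation=2) for x,y in((228,160),(277,148),(231,194),(224,242),(289,260),(257,241))]
cv2.imwrite("pics/crops.png",np.vstack([np.hstack(crops[:3]),np.hstack(crops[3:])]))
```

```text
top bearing_black 0.19 121 px 250 226 mean [0.4428 0.0197] rect [442.7  20.6  36.9  38.9  49.7]
top plug_white 0.43 112 px 205 226 mean [0.433  0.1489] rect [434.3 149.5  65.4  19.2  32.5]
top nut 0.42 69 px 197 173 mean [0.5874 0.1909] rect [587.8 191.6  32.9  27.4  49.7]
top tray_blue 0.57 1958 px 388 227 mean [ 0.4704 -0.3697] rect [ 471.1 -369.5  140.8  114.8   78.1]
top tray_red 0.78 1941 px 143 207 mean [0.4696 0.3306] rect [470.3 330.5 116.3 139.6  11.6]
top tray_yellow 0.64 1701 px 258 166 mean [0.6206 0.0106] rect [622.   10.7 117.8 131.7   6.1]
top flask 0.57 61 px 308 210 mean [ 0.502  -0.1436] rect [ 501.3 -142.9   23.7   23.1    3. ]
side bearing_black 0.51 224 px 223 243 mean [ 0.4224 -0.1367] rect [ 422.1 -137.1   45.9   42.4   86.1]
side bearing_orange 0.56 191 px 230 194 mean [0.444  0.0163] rect [443.7  18.1  50.1  43.7  88.1]
side plug_white 0.41 83 px 226 160 mean [0.4342 0.1473] rect [434.8 148.1  55.8  22.9  40.5]
side plug_sooty 0.7 159 px 287 259 mean [ 0.5751 -0.1943] rect [ 575.8 -195.    20.3   63.9   55.6]
side nut 0.56 95 px 275 148 mean [0.5857 0.1891] rect [584.1 188.5  44.6  30.5  83.8]
side tray_red 0.64 156 px 230 194 mean [0.4432 0.0014] rect [443.    0.8  45.4  34.9  88.3]
side tray_red 0.57 1096 px 237 120 mean [0.4735 0.3129] rect [472.8 316.9 113.8 161.   11.8]
side tray_yellow 0.85 1837 px 298 192 mean [ 0.6251 -0.0035] rect [625.3   0.7 117.3 153.4   7.3]
side socket 0.41 118 px 250 156 mean [0.5055 0.1463] rect [505.9 145.   62.8  23.7  87.3]
```

View pics/crops.png

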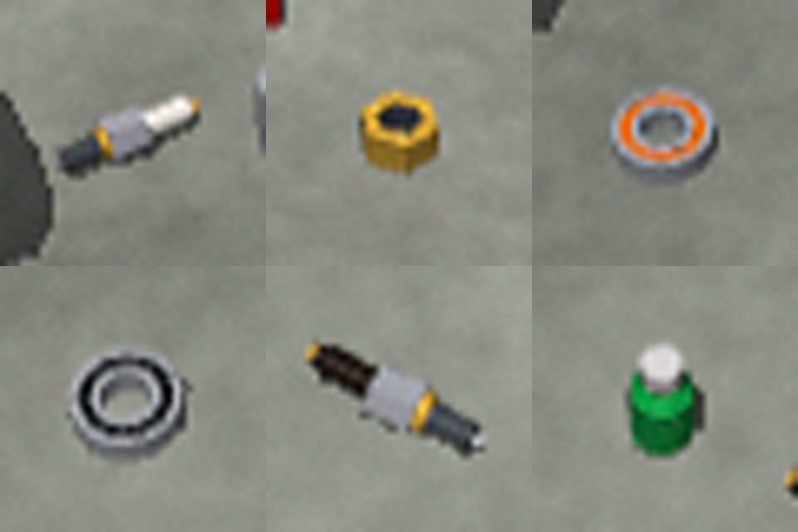

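Crops: white plug lies along lower-left (thread) to upper-right (tip), nut shows a corner toward the side camera, both bearings are flat, and the sooty plug's tip is upper-left. I'll convert these crop pixels to positions.

Run:
```python
from h import *
c=optics.camera("side"); c["T"]=np.array(c["T"])
def f(o,p,z): return ray(c,[(p[0]+.5)/6.65-.5+o[0],(p[1]+.5)/6.65-.5+o[1]],z)[:2]
for n,o,p,q,h in(("white",(208,140),(197,101),(66,159),(124,135)),("sooty",(269,240),(47,87),(212,179),(133,133))):
    a,b=f(o,p,.009),f(o,q,.009); d=b-a; print(n,a.round(4),b.round(4),"len",np.linalg.norm(d).round(4),"yaw",np.arctan2(d[1],d[0]).round(3),"hex",f(o,h,.014).round(4),(a+d*36/70).round(4))
print("nut",f((257,128),(134,119),.018), "verts",[(f((257,128),p,.018)-f((257,128),(134,119),.018)).round(4) for p in((132,91),(95,108),(172,105),(97,130),(171,132),(137,146))])
print("orange",f((211,174),(131,127),.012),"black",f((204,222),(127,132),.012))
```

```text
white [0.4684 0.1678] [0.4095 0.1353] len 0.0672 yaw -2.637 hex [0.4355 0.1434] [0.4381 0.151 ]
sooty [ 0.5496 -0.1747] [ 0.6037 -0.2155] len 0.0678 yaw -0.646 hex [ 0.5776 -0.1982] [ 0.5774 -0.1957]
nut [0.58929135 0.19029537] verts [array([0.001 , 0.0189]), array([-0.0171,  0.0086]), array([0.0183, 0.0081]), array([-0.0175, -0.0061]), array([ 0.0159, -0.0098]), array([-0.0005, -0.0178])]
orange [0.44478046 0.01839162] black [ 0.42306377 -0.13615599]
```

View pics/crop.png

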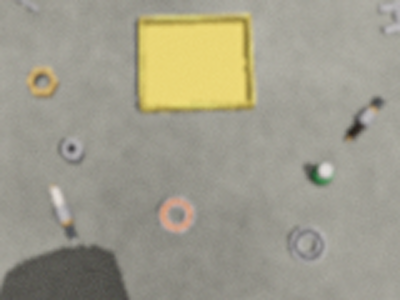

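Create go.py:
```python
import sys
from plant import ctrl
import numpy as np
from scipy.spatial.transform import Rotation as R
s=ctrl.observe(); r=R.from_euler("xyz",s["tcp_rot"]); a=list(map(float,sys.argv[1:]))
y=s["tcp_rot"][2]
if len(a)>3: 
    t=-((a[3]-y+np.pi/2)%np.pi-np.pi/2); print("turn",round(t,3),"j6 after ~",round(s["joints"][5]+t,2),end=" ")
print("d",r.inv().apply(np.array(a[:3])-s["tcp_pos"]).round(4),"t",round(s["clock"],2),"pos",np.round(s["tcp_pos"],4),"yaw",round(y,3),"F",np.round(s["ft_force"],1),"w",round(s["grip_width"],4),"gf",round(s["grip_force"],1))
```

```bash
python3 go.py .423 -.136 .1 1.363
```

```text
turn -0.904 j6 after ~ -0.97 d [ 0.319  -0.2407  0.1029] t 2.25 pos [ 0.2436 -0.4931  0.2029] yaw 0.459 F [-0.5 -0.5 -0.2] w 0.0853 gf 0.0
```

Units first: shifts go in shares of 0.75 m and turns go in shares of pi rad. So 0.319 m is 0.4253, -0.241 m is -0.3213, -0.904 rad is -0.2878.

Emit:
{"fn": "send_path", "kwargs": {"steps": {"deltas": [[0.4253,-0.3213,0.1373,-0.2878,0.06],[0.4253,-0.3213,0.1373,-0.2878,0.06],[0.4253,-0.3213,0.1373,-0.2878,0.06],[0.4253,-0.3213,0.1373,-0.2878,0.06],[0.4253,-0.3213,0.1373,-0.2878,0.06],[0.4253,-0.3213,0.1373,-0.2878,0.06],[0.4253,-0.3213,0.1373,-0.2878,0.06],[0.4253,-0.3213,0.1373,-0.2878,0.06],[0.4253,-0.3213,0.1373,-0.2878,0.06],[0.4253,-0.3213,0.1373,-0.2878,0.06],[0.4253,-0.3213,0.1373,-0.2878,0.06],[0.4253,-0.3213,0.1373,-0.2878,0.06]]}}}

```text
clock: 3.25
tcp_pos: [0.4232, -0.1343, 0.0995]
tcp_rot: [-3.141, -0.0, 1.366]
ft_force: [-0.4, -0.1, -0.3]
grip_width: 0.0601
grip_force: 0.0
```

```bash
python3 go.py .423 -.136 .002 1.363
```

```text
turn 0.003 j6 after ~ -0.18 d [-0.0017  0.0003  0.0975] t 3.25 pos [ 0.4232 -0.1343  0.0995] yaw 1.366 F [-0.4 -0.1 -0.3] w 0.0601 gf 0.0
```

Converted, 0.0975 m is 0.13, 0.075 m is 0.1.

Emit:
{"fn": "send_path", "kwargs": {"steps": {"deltas": [[-0.0027,0,0.0533,0,0.06],[-0.0027,0,0.1,0,0.06],[-0.0027,0,0.13,0,0.06],[-0.0027,0,0.13,0,0.06],[-0.0027,0,0.13,0,0.06],[-0.0027,0,0.13,0,0.03],[-0.0027,0,0.13,0,0.03],[-0.0027,0,0.13,0,0.03],[-0.0027,0,0.13,0,0.03],[-0.0027,0,0.13,0,0.03],[-0.0027,0,0.13,0,0.03],[-0.0027,0,0.13,0,0.03]]}}}

```text
clock: 4.25
tcp_pos: [0.4225, -0.1377, 0.0026]
tcp_rot: [3.141, 0.0, 1.363]
ft_force: [-0.0, 0.7, -0.7]
grip_width: 0.0297
grip_force: 0.0
```

Emit:
{"fn": "send_path", "kwargs": {"steps": {"deltas": [[0,0,-0.0533,0,0.03],[0,0,-0.1067,0,0.03],[0,0,-0.1307,0,0.03],[0,0,-0.1307,0,0.03]]}}}

```text
clock: 4.58
tcp_pos: [0.4243, -0.1384, 0.1045]
tcp_rot: [3.135, 0.001, 1.363]
ft_force: [0.6, 0.4, 0.2]
grip_width: 0.03
grip_force: 0.0
```

```bash
# blue tray far spot: centre (.472,-.373) -30 mm along tray y
python3 go.py $(python3 -c "
from math import *
a=-.208;print(.472+.030*sin(a),-.373-.030*cos(a))") .1 1.363
```

```text
turn -0.0 j6 after ~ -0.19 d [-0.2497  0.095   0.0054] t 4.58 pos [ 0.4243 -0.1384  0.1045] yaw 1.363 F [0.6 0.4 0.2] w 0.03 gf 0.0
```

Run:
```python
from h import *
s=optics.camera("side")["img"][:,:,::-1]
t=optics.camera("top")["img"][:,:,::-1]
cv2.imwrite("pics/a1.png",np.hstack([cv2.resize(s[180:280,170:300],(520,400),interpolation=2),cv2.resize(t[190:260,270:340],(280,400),interpolation=2)]))
```

```text
(no output)
```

View pics/a1.png

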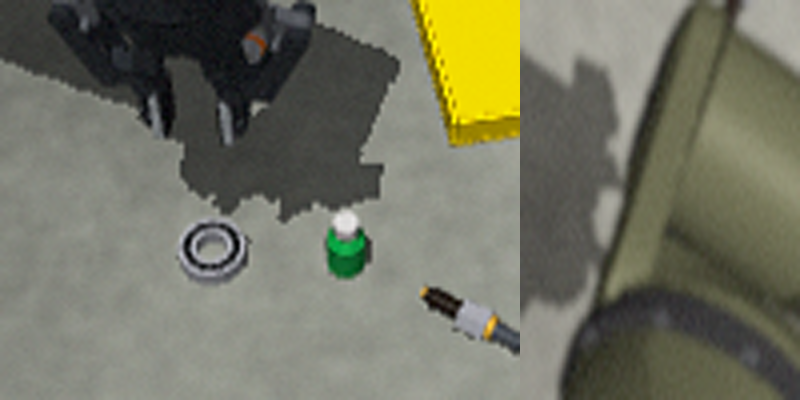

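The black bearing still lies at px (223,242), unmoved: the fingers passed above it. I'll check how high the tips really are at this opening.

Run:
```python
from h import *
c=optics.camera("side"); c["T"]=np.array(c["T"])
print(ctrl.observe()["tcp_pos"])
for z in (.09,.1,.105,.11,.115,.12,.125,.13): print(z,[ray(c,p,z)[:2].round(4) for p in((170+160/4,180+135/4),(170+230/4,180+140/4))])
```

```bash
python3 go.py .423 -.136 .03 1.363
```

```text
[ 0.42209349 -0.13756311  0.09981555]
0.09 [array([ 0.3995, -0.1082]), array([ 0.4402, -0.1146])]
0.1 [array([ 0.4006, -0.1157]), array([ 0.4407, -0.122 ])]
0.105 [array([ 0.4012, -0.1195]), array([ 0.441 , -0.1258])]
0.11 [array([ 0.4017, -0.1232]), array([ 0.4413, -0.1295])]
0.115 [array([ 0.4023, -0.127 ]), array([ 0.4415, -0.1332])]
0.12 [array([ 0.4029, -0.1307]), array([ 0.4418, -0.1369])]
0.125 [array([ 0.4034, -0.1345]), array([ 0.442 , -0.1406])]
0.13 [array([ 0.404 , -0.1383]), array([ 0.4423, -0.1443])]
turn -0.0 j6 after ~ -0.19 d [0.0017 0.0006 0.0698] t 4.73 pos [ 0.4221 -0.1376  0.0998] yaw 1.363 F [ 0.2 -0.9 -0.5] w 0.0301 gf 0.0
```

Converted, 0.07 m is 0.0933, 0.04 m is 0.0533.

Emit:
{"fn": "send_path", "kwargs": {"steps": {"deltas": [[0.0023,0,0.0533,0,0.06],[0.0023,0,0.0933,0,0.06],[0.0023,0,0.0933,0,0.06],[0.0023,0,0.0933,0,0.06],[0.0023,0,0.0933,0,0.06]]}}}

```text
clock: 5.15
tcp_pos: [0.4232, -0.1362, 0.0312]
tcp_rot: [3.141, 0.0, 1.363]
ft_force: [0.5, -0.3, 0.2]
grip_width: 0.0601
grip_force: 0.0
```

Run:
```python
from h import *
c=optics.camera("side"); s=c["img"][:,:,::-1]; print(ctrl.observe()["tcp_pos"])
cv2.imwrite("pics/a2.png",cv2.resize(s[180:280,170:300],(780,600),interpolation=2))
```

```text
[ 0.42349432 -0.13638606  0.03167697]
```

View pics/a2.png

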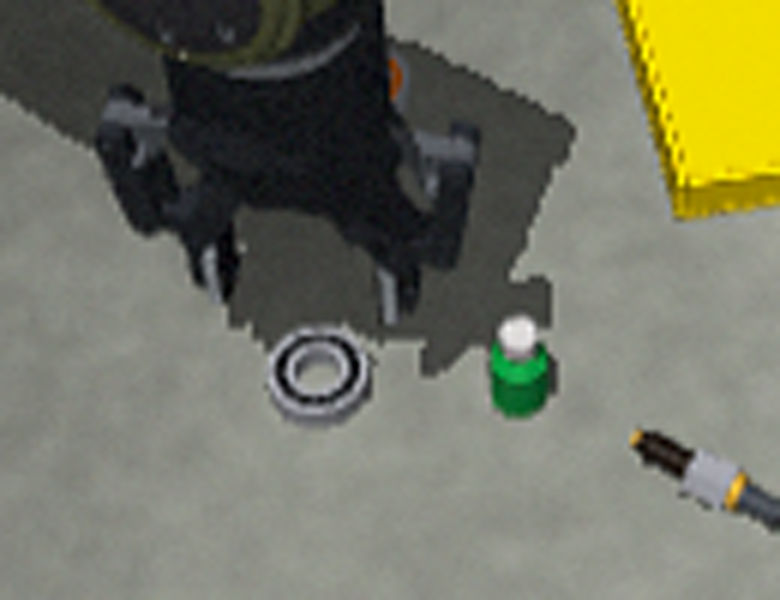

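Tips at px (220,300)/(395,322) of the crop look about 10+ mm above where they should be. I'll probe downward around the bearing watching force.

Converted, 0.03 m is 0.04, 0.025 m is 0.0333.

Emit:
{"fn": "send_path", "kwargs": {"steps": {"deltas": [[0,0,0.0333,0,0.06],[0,0,0.04,0,0.06],[0,0,0.04,0,0.06],[0,0,0.04,0,0.06]]}}}

```text
clock: 5.53
tcp_pos: [0.4231, -0.1362, 0.0013]
tcp_rot: [3.141, 0.0, 1.363]
ft_force: [-0.5, -0.2, 0.2]
grip_width: 0.0602
grip_force: 0.0
```

Emit:
{"fn": "send_path", "kwargs": {"steps": {"deltas": [[0,0,0.0027,0,0.06],[0,0,0.0053,0,0.06],[0,0,0.0053,0,0.06]]}}}

```text
clock: 5.78
tcp_pos: [0.4229, -0.1361, -0.0034]
tcp_rot: [3.141, 0.0, 1.363]
ft_force: [-1.3, -0.4, -0.3]
grip_width: 0.0601
grip_force: 0.0
```

```bash
python3 - <<'E'
from h import *
c=optics.camera("side"); s=c["img"][:,:,::-1]; print(ctrl.observe()["tcp_pos"],ctrl.observe()["ft_force"])
cv2.imwrite("pics/a3.png",cv2.resize(s[190:270,170:275],(780,594),interpolation=2))
E
```

```text
[ 0.42288304 -0.13609274 -0.00335363] [0.37648518 0.12867074 0.37827111]
```

View pics/a3.png

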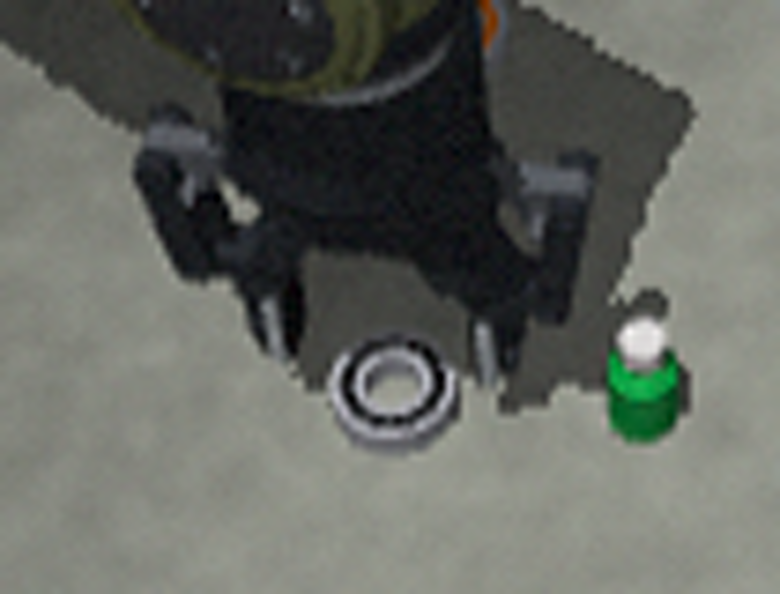

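Tips at (280,355)/(488,382) are still clearly above the bench (a gap to their shadow). Lower a bit more, then close.

Converted, 0.004 m is 0.0053, 0.002 m is 0.0027.

Emit:
{"fn": "send_path", "kwargs": {"steps": {"deltas": [[0,0,0.0027,0,0.06],[0,0,0.0053,0,0.06],[0,0,0.0053,0,0.06]]}}}

```text
clock: 6.08
tcp_pos: [0.4226, -0.136, -0.008]
tcp_rot: [-3.141, -0.0, 1.363]
ft_force: [0.4, 0.2, 0.8]
grip_width: 0.0601
grip_force: 0.0
```

Emit:
{"fn": "send_path", "kwargs": {"steps": {"deltas": [[0,0,0,0,0.03],[0,0,0,0,0.03],[0,0,0,0,0.03],[0,0,0,0,0.03],[0,0,0,0,0.03],[0,0,0,0,0.03],[0,0,0,0,0.03]]}}}

```text
clock: 6.67
tcp_pos: [0.4228, -0.1361, -0.0076]
tcp_rot: [3.142, -0.0, 1.363]
ft_force: [-0.4, 0.3, -1.2]
grip_width: 0.0299
grip_force: 0.0
```

Run:
```python
from h import *
c=optics.camera("side"); s=c["img"][:,:,::-1]; print(ctrl.observe()["tcp_pos"],ctrl.observe()["ft_force"])
cv2.imwrite("pics/a4.png",cv2.resize(s[200:270,180:270],(780,606),interpolation=2)[:600])
```

```text
[ 0.42278423 -0.13604626 -0.00760189] [ 0.52900201 -0.25513285 -0.21518439]
```

View pics/a4.png

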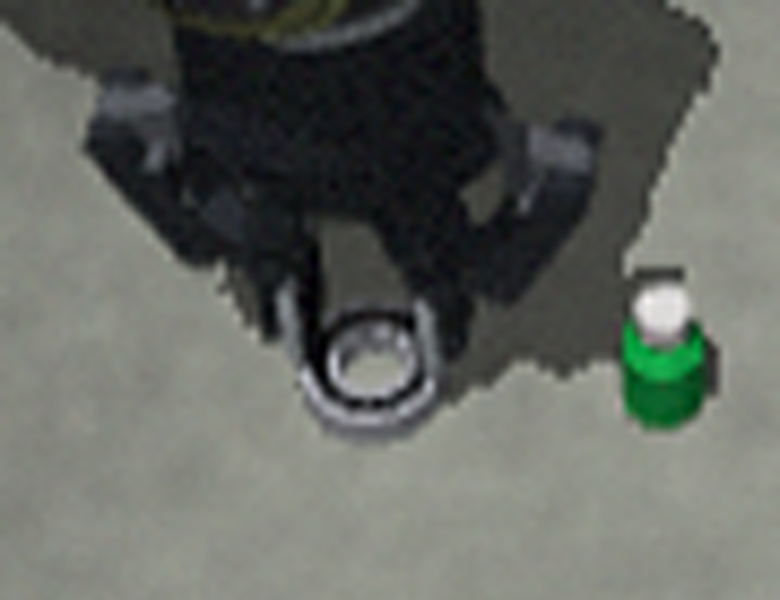

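The pads overlap the bearing's top face at (300,350) and (430,365), so the tips sit just above it: true tip height is about 20 mm above the reported TCP z. I'll open and go lower in steps.

Converted, 0.006 m is 0.008, 0.003 m is 0.004.

Emit:
{"fn": "send_path", "kwargs": {"steps": {"deltas": [[0,0,0,0,0.06],[0,0,0,0,0.06],[0,0,0,0,0.06],[0,0,0,0,0.06],[0,0,0.004,0,0.06],[0,0,0.008,0,0.06],[0,0,0.008,0,0.06]]}}}

```text
clock: 7.3
tcp_pos: [0.4225, -0.1359, -0.0143]
tcp_rot: [-3.141, -0.0, 1.363]
ft_force: [0.5, -0.5, 0.0]
grip_width: 0.06
grip_force: 0.0
```

Emit:
{"fn": "send_path", "kwargs": {"steps": {"deltas": [[0,0,0.0027,0,0.06],[0,0,0.0053,0,0.06],[0,0,0.0053,0,0.06]]}}}

```text
clock: 7.55
tcp_pos: [0.4226, -0.136, -0.018]
tcp_rot: [-3.141, -0.0, 1.363]
ft_force: [-0.5, -0.2, -0.3]
grip_width: 0.06
grip_force: 0.0
```

Emit:
{"fn": "send_path", "kwargs": {"steps": {"deltas": [[0,0,0,0,0.03],[0,0,0,0,0.03],[0,0,0,0,0.03],[0,0,0,0,0.03],[0,0,0,0,0.03],[0,0,0,0,0.03],[0,0,0,0,0.03]]}}}

```text
clock: 8.13
tcp_pos: [0.4234, -0.1363, -0.0168]
tcp_rot: [3.14, 0.0, 1.363]
ft_force: [-2.2, 0.0, 10.1]
grip_width: 0.0301
grip_force: 4.9
```

Emit:
{"fn": "send_path", "kwargs": {"steps": {"deltas": [[0,0,0,0,0.06],[0,0,0,0,0.06],[0,0,0,0,0.06],[0,0,0,0,0.06],[0,0,0,0,0.06]]}}}

```text
clock: 8.55
tcp_pos: [0.4227, -0.136, -0.0177]
tcp_rot: [-3.141, -0.0, 1.363]
ft_force: [0.0, -0.1, -0.6]
grip_width: 0.0602
grip_force: 0.0
```

Run:
```python
from h import *
c=optics.camera("side"); c["T"]=np.array(c["T"]); s=c["img"][:,:,::-1]; print(ctrl.observe()["tcp_pos"],ctrl.observe()["ft_force"])
print([(m["conf"],ray(c,m["point"],.006)) for m in optics.mark_of("bearing_black","side")])
cv2.imwrite("pics/a5.png",cv2.resize(s[200:270,180:270],(780,606),interpolation=2)[:600])
```

```text
[ 0.4227559  -0.13603824 -0.01766812] [ 0.54192287 -0.78998951  0.74487941]
[(0.73, array([ 0.43243546, -0.12446061,  0.006     ]))]
```

View pics/a5.png

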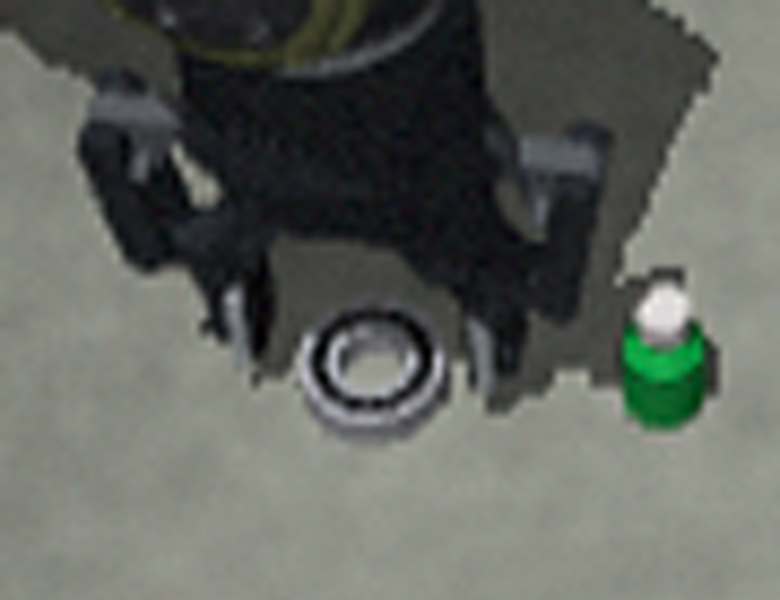

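Bearing unmoved at (370,365); pad tips at (245,378)/(487,395) are roughly level with its top. Need about 8 mm more.

Converted, 0.005 m is 0.0067, 0.003 m is 0.004.

Emit:
{"fn": "send_path", "kwargs": {"steps": {"deltas": [[0,0,0.004,0,0.06],[0,0,0.0067,0,0.06],[0,0,0.0067,0,0.06]]}}}

```text
clock: 8.9
tcp_pos: [0.4225, -0.1359, -0.0231]
tcp_rot: [-3.141, -0.0, 1.363]
ft_force: [-0.1, -0.6, 0.3]
grip_width: 0.0602
grip_force: 0.0
```

Emit:
{"fn": "send_path", "kwargs": {"steps": {"deltas": [[0,0,0.0027,0,0.06],[0,0,0.004,0,0.06],[0,0,0.004,0,0.06]]}}}

```text
clock: 9.15
tcp_pos: [0.4227, -0.136, -0.0259]
tcp_rot: [-3.141, -0.0, 1.363]
ft_force: [0.9, 0.3, 0.5]
grip_width: 0.0601
grip_force: 0.0
```

Emit:
{"fn": "send_path", "kwargs": {"steps": {"deltas": [[0,0,0,0,0.03],[0,0,0,0,0.03],[0,0,0,0,0.03],[0,0,0,0,0.03],[0,0,0,0,0.03],[0,0,0,0,0.03],[0,0,0,0,0.03]]}}}

```text
clock: 9.73
tcp_pos: [0.4229, -0.1361, -0.0251]
tcp_rot: [3.141, 0.0, 1.363]
ft_force: [-2.5, 1.1, 8.9]
grip_width: 0.0392
grip_force: 59.1
```

Gripped (59 N). The reported TCP z reads about 27 mm lower than the tips really are; I'll use that from here. Lift and carry to blue.

Converted, -0.1 m is -0.1333, -0.02 m is -0.0267.

Emit:
{"fn": "send_path", "kwargs": {"steps": {"deltas": [[0,0,-0.0267,0,0.03],[0,0,-0.08,0,0.03],[0,0,-0.1333,0,0.03],[0,0,-0.1333,0,0.03],[0,0,-0.1333,0,0.03]]}}}

```text
clock: 10.15
tcp_pos: [0.4238, -0.1364, 0.0762]
tcp_rot: [3.137, 0.001, 1.363]
ft_force: [0.6, 1.0, -1.1]
grip_width: 0.039
grip_force: 60.6
```

```bash
python3 go.py .466 -.401 .075 1.363
```

```text
turn -0.0 j6 after ~ -0.19 d [-0.2501  0.0959  0.0018] t 10.15 pos [ 0.4238 -0.1364  0.0762] yaw 1.363 F [ 0.6  1.  -1.1] w 0.039 gf 60.6
```

Converted, -0.25 m is -0.3333, 0.096 m is 0.128.

Emit:
{"fn": "send_path", "kwargs": {"steps": {"deltas": [[-0.3333,0.128,0,0,0.03],[-0.3333,0.128,0,0,0.03],[-0.3333,0.128,0,0,0.03],[-0.3333,0.128,0,0,0.03],[-0.3333,0.128,0,0,0.03],[-0.3333,0.128,0,0,0.03],[-0.3333,0.128,0,0,0.03],[-0.3333,0.128,0,0,0.03],[-0.3333,0.128,0,0,0.03],[-0.3333,0.128,0,0,0.03]]}}}

```text
clock: 10.98
tcp_pos: [0.4646, -0.3994, 0.073]
tcp_rot: [-3.14, -0.001, 1.363]
ft_force: [-0.0, -0.1, -0.7]
grip_width: 0.0391
grip_force: 60.6
```

```bash
python3 go.py .466 -.401 -.02 1.363;  python3 - <<'E'
from h import *
s=optics.camera("side")["img"][:,:,::-1];t=optics.camera("top")["img"][:,:,::-1]
cv2.imwrite("pics/a6.png",np.hstack([cv2.resize(s[264:384,190:320],(433,400),interpolation=2),cv2.resize(t[180:270,340:420],(356,400),interpolation=2)]))
E
```

```text
turn 0.0 j6 after ~ -0.56 d [-0.0014  0.0019  0.093 ] t 10.98 pos [ 0.4646 -0.3994  0.073 ] yaw 1.363 F [-0.  -0.1 -0.7] w 0.0391 gf 60.6
```

View pics/a6.png

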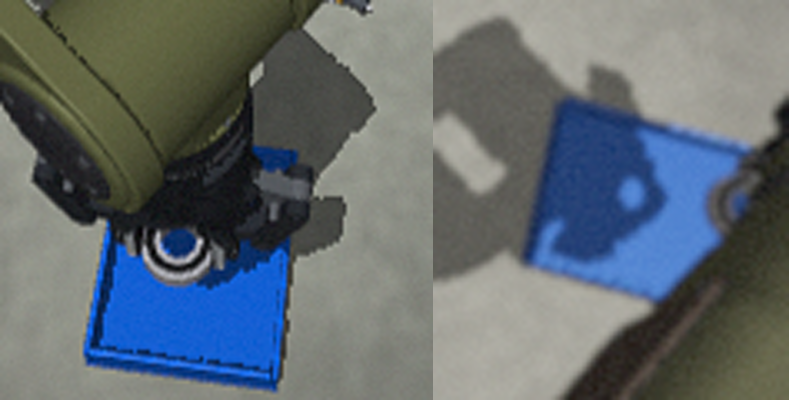

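The bearing is held level over the blue tray. Lowering.

Converted, 0.092 m is 0.1227, 0.088 m is 0.1173.

Emit:
{"fn": "send_path", "kwargs": {"steps": {"deltas": [[-0.0019,0.0013,0.0533,0,0.03],[-0.0019,0.0013,0.1,0,0.03],[-0.0019,0.0013,0.1173,0,0.03],[-0.0019,0.0013,0.1227,0,0.03],[-0.0019,0.0013,0.1227,0,0.03]]}}}

```text
clock: 11.5
tcp_pos: [0.4659, -0.4016, -0.0175]
tcp_rot: [-3.141, -0.0, 1.363]
ft_force: [-0.6, 0.3, 0.7]
grip_width: 0.0389
grip_force: 60.6
```

Emit:
{"fn": "send_path", "kwargs": {"steps": {"deltas": [[0,0,0,0,0.06],[0,0,0,0,0.06],[0,0,0,0,0.06],[0,0,0,0,0.06],[0,0,-0.04,0,0.06],[0,0,-0.0933,0,0.06],[0,0,-0.1333,0,0.06],[0,0,-0.1333,0,0.06]]}}}

```text
clock: 12.17
tcp_pos: [0.468, -0.4042, 0.0898]
tcp_rot: [3.133, 0.006, 1.363]
ft_force: [0.7, -1.6, -1.1]
grip_width: 0.0601
grip_force: 0.0
```

```bash
python3 go.py .4445 .0185 .075 1.363
```

```text
turn -0.0 j6 after ~ -0.56 d [ 0.4088 -0.1103  0.0115] t 12.17 pos [ 0.468  -0.4042  0.0898] yaw 1.363 F [ 0.7 -1.6 -1.1] w 0.0601 gf 0.0
```

Converted, 0.408 m is 0.544, -0.11 m is -0.1467.

Emit:
{"fn": "send_path", "kwargs": {"steps": {"deltas": [[0.544,-0.1467,0.0133,0,0.06],[0.544,-0.1467,0.0133,0,0.06],[0.544,-0.1467,0.0133,0,0.06],[0.544,-0.1467,0.0133,0,0.06],[0.544,-0.1467,0.0133,0,0.06],[0.544,-0.1467,0.0133,0,0.06],[0.544,-0.1467,0.0133,0,0.06],[0.544,-0.1467,0.0133,0,0.06],[0.544,-0.1467,0.0133,0,0.06],[0.544,-0.1467,0.0133,0,0.06],[0.544,-0.1467,0.0133,0,0.06],[0.544,-0.1467,0.0133,0,0.06]]}}}

```text
clock: 13.17
tcp_pos: [0.4424, 0.0218, 0.0728]
tcp_rot: [3.141, -0.0, 1.367]
ft_force: [0.6, 0.2, 1.2]
grip_width: 0.06
grip_force: 0.0
```

```bash
python3 go.py .4445 .0185 -.0235 1.363
```

Run:
```python
from h import *
c=optics.camera("side"); c["T"]=np.array(c["T"])
print([(m["conf"],ray(c,m["point"],.01)) for m in optics.mark_of("bearing_black","side")],[(m["conf"],ray(c,m["point"],0)) for m in optics.mark_of("tray_blue","side")])
```

```text
turn 0.004 j6 after ~ 0.17 d [-0.0028  0.0027  0.0963] t 13.17 pos [0.4424 0.0218 0.0728] yaw 1.367 F [0.6 0.2 1.2] w 0.06 gf 0.0
[(0.84, array([ 0.46895865, -0.39979827,  0.01      ]))] [(0.69, array([ 0.4792482 , -0.37797716,  0.        ]))]
```

Black bearing is at (0.469,−0.400) in the tray, as planned. Pick the orange.

Converted, 0.096 m is 0.128, 0.09 m is 0.12.

Emit:
{"fn": "send_path", "kwargs": {"steps": {"deltas": [[-0.004,0.004,0.0533,0,0.06],[-0.004,0.004,0.1,0,0.06],[-0.004,0.004,0.12,0,0.06],[-0.004,0.004,0.128,0,0.06],[-0.004,0.004,0.128,0,0.06],[-0.004,0.004,0.128,0,0.03],[-0.004,0.004,0.128,0,0.03],[-0.004,0.004,0.128,0,0.03],[-0.004,0.004,0.128,0,0.03],[-0.004,0.004,0.128,0,0.03],[-0.004,0.004,0.128,0,0.03],[-0.004,0.004,0.128,0,0.03]]}}}

```text
clock: 14.32
tcp_pos: [0.4457, 0.0158, -0.0218]
tcp_rot: [3.139, -0.0, 1.363]
ft_force: [-2.9, -3.4, 8.3]
grip_width: 0.0381
grip_force: 59.3
```

Emit:
{"fn": "send_path", "kwargs": {"steps": {"deltas": [[0,0,-0.0267,0,0.03],[0,0,-0.08,0,0.03],[0,0,-0.1333,0,0.03],[0,0,-0.1333,0,0.03],[0,0,-0.1333,0,0.03]]}}}

```text
clock: 14.73
tcp_pos: [0.4463, 0.0161, 0.0795]
tcp_rot: [3.135, -0.001, 1.363]
ft_force: [-1.3, -0.2, -0.9]
grip_width: 0.0381
grip_force: 60.4
```

```bash
python3 go.py .479 -.341 .075 1.363
```

```text
turn -0.0 j6 after ~ 0.16 d [-0.3427  0.1057  0.0048] t 14.73 pos [0.4463 0.0161 0.0795] yaw 1.363 F [-1.3 -0.2 -0.9] w 0.0381 gf 60.4
```

Emit:
{"fn": "send_path", "kwargs": {"steps": {"deltas": [[-0.4573,0.1413,0,0,0.03],[-0.4573,0.1413,0,0,0.03],[-0.4573,0.1413,0,0,0.03],[-0.4573,0.1413,0,0,0.03],[-0.4573,0.1413,0,0,0.03],[-0.4573,0.1413,0,0,0.03],[-0.4573,0.1413,0,0,0.03],[-0.4573,0.1413,0,0,0.03],[-0.4573,0.1413,0,0,0.03],[-0.4573,0.1413,0,0,0.03],[-0.4573,0.1413,0,0,0.03],[-0.4573,0.1413,0,0,0.03]]}}}

```text
clock: 15.73
tcp_pos: [0.4772, -0.3405, 0.0757]
tcp_rot: [-3.14, -0.001, 1.363]
ft_force: [0.3, 0.7, -1.0]
grip_width: 0.0381
grip_force: 60.4
```

```bash
python3 go.py .479 -.341 -.018 1.363
```

```text
turn -0.0 j6 after ~ -0.47 d [-0.0002  0.002   0.0937] t 15.73 pos [ 0.4772 -0.3405  0.0757] yaw 1.363 F [ 0.3  0.7 -1. ] w 0.0381 gf 60.4
```

Converted, 0.094 m is 0.1253, 0.09 m is 0.12.

Emit:
{"fn": "send_path", "kwargs": {"steps": {"deltas": [[0,0.0027,0.0533,0,0.03],[0,0.0027,0.1,0,0.03],[0,0.0027,0.12,0,0.03],[0,0.0027,0.1253,0,0.03],[0,0.0027,0.1253,0,0.03],[0,0.0027,0.1253,0,0.03]]}}}

```text
clock: 16.23
tcp_pos: [0.4803, -0.3414, -0.0163]
tcp_rot: [3.14, 0.001, 1.364]
ft_force: [0.5, 0.1, -0.2]
grip_width: 0.0385
grip_force: 90.8
```

Emit:
{"fn": "send_path", "kwargs": {"steps": {"deltas": [[0,0,0,0,0.06],[0,0,0,0,0.06],[0,0,0,0,0.06],[0,0,0,0,0.06],[0,0,-0.04,0,0.06],[0,0,-0.0933,0,0.06],[0,0,-0.1333,0,0.06],[0,0,-0.1333,0,0.06]]}}}

```text
clock: 16.9
tcp_pos: [0.4818, -0.3434, 0.0892]
tcp_rot: [3.133, 0.005, 1.363]
ft_force: [-0.0, -0.6, 0.8]
grip_width: 0.0596
grip_force: 0.0
```

```bash
python3 go.py .576 -.195 .075 -.646
```

```text
turn -1.133 j6 after ~ -1.61 d [0.1648 0.0614 0.014 ] t 16.9 pos [ 0.4818 -0.3434  0.0892] yaw 1.363 F [-0.  -0.6  0.8] w 0.0596 gf 0.0
```

Units first: shifts go in shares of 0.75 m and turns go in shares of pi rad. So 0.165 m is 0.22, 0.061 m is 0.0813, -1.133 rad is -0.3606.

Emit:
{"fn": "send_path", "kwargs": {"steps": {"deltas": [[0.22,0.0813,0.0187,-0.3606,0.05],[0.22,0.0813,0.0187,-0.3606,0.05],[0.22,0.0813,0.0187,-0.3606,0.05],[0.22,0.0813,0.0187,-0.3606,0.05],[0.22,0.0813,0.0187,-0.3606,0.05],[0.22,0.0813,0.0187,-0.3606,0.05],[0.22,0.0813,0.0187,-0.3606,0.05],[0.22,0.0813,0.0187,-0.3606,0.05],[0.22,0.0813,0.0187,-0.3606,0.05],[0.22,0.0813,0.0187,-0.3606,0.05],[0.22,0.0813,0.0187,-0.3606,0.05]]}}}

```text
clock: 17.82
tcp_pos: [0.5733, -0.1928, 0.0684]
tcp_rot: [3.142, 0.0, 2.493]
ft_force: [0.1, -0.5, 0.3]
grip_width: 0.05
grip_force: 0.0
```

```bash
python3 go.py .576 -.195 -.021 -.646
```

Run:
```python
from h import *
c=optics.camera("side"); c["T"]=np.array(c["T"])
for t in ("bearing_black","bearing_orange"): print([(m["conf"],ray(c,m["point"],.01)) for m in optics.mark_of(t,"side")])
```

```text
turn -0.003 j6 after ~ -1.31 d [-0.0035 -0.0002  0.0894] t 17.82 pos [ 0.5733 -0.1928  0.0684] yaw 2.493 F [ 0.1 -0.5  0.3] w 0.05 gf 0.0
[(0.82, array([ 0.47101505, -0.39860511,  0.01      ]))]
[(0.55, array([ 0.48081924, -0.33842448,  0.01      ]))]
```

Both bearings are in the blue tray, about 61 mm apart. Pick the sooty plug.

Converted, 0.0885 m is 0.118, 0.083 m is 0.1107.

Emit:
{"fn": "send_path", "kwargs": {"steps": {"deltas": [[-0.004,0,0.0467,0,0.05],[-0.004,0,0.0933,0,0.05],[-0.004,0,0.1107,0,0.05],[-0.004,0,0.118,0,0.05],[-0.004,0,0.118,0,0.05],[-0.004,0,0.118,0,0.01],[-0.004,0,0.118,0,0.01],[-0.004,0,0.118,0,0.01],[-0.004,0,0.118,0,0.01],[-0.004,0,0.118,0,0.01],[-0.004,0,0.118,0,0.01],[-0.004,0,0.118,0,0.01]]}}}

```text
clock: 18.97
tcp_pos: [0.5767, -0.1949, -0.0182]
tcp_rot: [3.141, 0.003, 2.496]
ft_force: [-0.7, 1.5, 7.1]
grip_width: 0.0156
grip_force: 51.1
```

Emit:
{"fn": "send_path", "kwargs": {"steps": {"deltas": [[0,0,0,0,0.01],[0,0,0,0,0.01]]}}}

```text
clock: 19.13
tcp_pos: [0.5767, -0.1949, -0.0182]
tcp_rot: [3.141, 0.003, 2.496]
ft_force: [-1.4, 0.8, 6.9]
grip_width: 0.0155
grip_force: 51.1
```

Converted, -0.01 m is -0.0133, -0.005 m is -0.0067.

Emit:
{"fn": "send_path", "kwargs": {"steps": {"deltas": [[0,0,-0.0067,0,0.01],[0,0,-0.0133,0,0.01],[0,0,-0.0133,0,0.01],[0,0,-0.0133,0,0.01]]}}}

```text
clock: 19.47
tcp_pos: [0.576, -0.1947, -0.0094]
tcp_rot: [3.141, 0.001, 2.496]
ft_force: [0.4, -1.6, -0.0]
grip_width: 0.0153
grip_force: 49.8
```

Run:
```python
from h import *
s=optics.camera("side")["img"][:,:,::-1]
cv2.imwrite("pics/a7.png",cv2.resize(s[220:290,245:335],(780,606),interpolation=2)[:600])
```

```text
(no output)
```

View pics/a7.png

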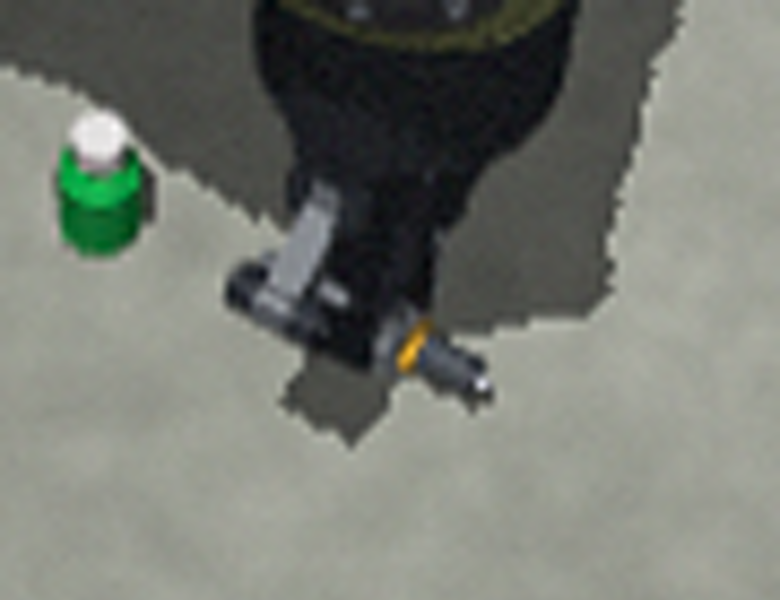

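The plug is lifted at its hexagon (~(400,340)), thread end at (485,390), held level. Carry to red.

Converted, -0.09 m is -0.12, -0.07 m is -0.0933.

Emit:
{"fn": "send_path", "kwargs": {"steps": {"deltas": [[0,0,-0.04,0,0.01],[0,0,-0.0933,0,0.01],[0,0,-0.12,0,0.01],[0,0,-0.12,0,0.01]]}}}

```text
clock: 19.85
tcp_pos: [0.5778, -0.1954, 0.0849]
tcp_rot: [3.14, 0.007, 2.496]
ft_force: [0.9, -1.3, 0.0]
grip_width: 0.0154
grip_force: 50.0
```

```bash
python3 go.py .466 .3565 .08 .2
```

```text
turn -0.846 j6 after ~ -2.16 d [0.4214 0.3735 0.0026] t 19.85 pos [ 0.5778 -0.1954  0.0849] yaw 2.496 F [ 0.9 -1.3  0. ] w 0.0154 gf 50.0
```

Converted, 0.421 m is 0.5613, 0.373 m is 0.4973, -0.846 rad is -0.2693.

Emit:
{"fn": "send_path", "kwargs": {"steps": {"deltas": [[0.5613,0.4973,0,-0.2693,0.01],[0.5613,0.4973,0,-0.2693,0.01],[0.5613,0.4973,0,-0.2693,0.01],[0.5613,0.4973,0,-0.2693,0.01],[0.5613,0.4973,0,-0.2693,0.01],[0.5613,0.4973,0,-0.2693,0.01],[0.5613,0.4973,0,-0.2693,0.01],[0.5613,0.4973,0,-0.2693,0.01],[0.5613,0.4973,0,-0.2693,0.01],[0.5613,0.4973,0,-0.2693,0.01],[0.5613,0.4973,0,-0.2693,0.01],[0.5613,0.4973,0,-0.2693,0.01]]}}}

```text
clock: 20.85
tcp_pos: [0.4753, 0.2973, 0.0792]
tcp_rot: [-3.141, -0.001, -2.941]
ft_force: [0.2, -0.3, 0.4]
grip_width: 0.0152
grip_force: 50.0
```

```bash
python3 go.py .466 .3565 .08 .2
```

```text
turn 0.0 j6 after ~ -1.28 d [-0.0027  0.0599 -0.0008] t 20.85 pos [0.4753 0.2973 0.0792] yaw -2.941 F [ 0.2 -0.3  0.4] w 0.0152 gf 50.0
```

Converted, 0.089 m is 0.1187, 0.06 m is 0.08.

Emit:
{"fn": "send_path", "kwargs": {"steps": {"deltas": [[-0.004,0.04,0,0,0.01],[-0.004,0.0787,0,0,0.01],[-0.004,0.0787,0,0,0.01],[-0.004,0.0787,0.04,0,0.01],[-0.004,0.0787,0.08,0,0.01],[-0.004,0.0787,0.1067,0,0.01],[-0.004,0.0787,0.1173,0,0.01],[-0.004,0.0787,0.1187,0,0.01],[-0.004,0.0787,0.1187,0,0.01]]}}}

```text
clock: 21.6
tcp_pos: [0.4678, 0.3538, -0.0088]
tcp_rot: [-3.142, -0.0, -2.942]
ft_force: [0.2, 0.8, -0.1]
grip_width: 0.0157
grip_force: 50.0
```

```bash
python3 go.py .466 .3565 -.0142 .2
```

```text
turn -0.0 j6 after ~ -1.19 d [0.0013 0.0031 0.0054] t 21.6 pos [ 0.4678  0.3538 -0.0088] yaw -2.942 F [ 0.2  0.8 -0.1] w 0.0157 gf 50.0
```

Lower gently until contact.

Converted, 0.004 m is 0.0053, 0.003 m is 0.004.

Emit:
{"fn": "send_path", "kwargs": {"steps": {"deltas": [[0,0,0.002,0,0.01],[0,0,0.004,0,0.01],[0,0,0.0053,0,0.01],[0,0,0.0053,0,0.01]]}}}

```text
clock: 21.93
tcp_pos: [0.4678, 0.354, -0.0127]
tcp_rot: [3.141, 0.001, -2.941]
ft_force: [0.8, -0.0, -0.4]
grip_width: 0.0154
grip_force: 50.0
```

Emit:
{"fn": "send_path", "kwargs": {"steps": {"deltas": [[0,0,0.0007,0,0.01],[0,0,0.0013,0,0.01],[0,0,0.0013,0,0.01]]}}}

```text
clock: 22.18
tcp_pos: [0.4676, 0.3539, -0.0141]
tcp_rot: [3.142, 0.0, -2.941]
ft_force: [-0.1, -0.1, 0.2]
grip_width: 0.0151
grip_force: 50.1
```

Converted, 0.001 m is 0.0013.

Emit:
{"fn": "send_path", "kwargs": {"steps": {"deltas": [[0,0,0.0013,0,0.01],[0,0,0.0013,0,0.01]]}}}

```text
clock: 22.35
tcp_pos: [0.4678, 0.354, -0.0142]
tcp_rot: [3.141, 0.0, -2.941]
ft_force: [-3.7, -2.6, 10.1]
grip_width: 0.0153
grip_force: 54.3
```

Emit:
{"fn": "send_path", "kwargs": {"steps": {"deltas": [[0,0,0.0013,0,0.01],[0,0,0.0013,0,0.01]]}}}

```text
clock: 22.52
tcp_pos: [0.4679, 0.3541, -0.0143]
tcp_rot: [3.141, 0.001, -2.941]
ft_force: [-8.7, -6.2, 21.4]
grip_width: 0.0155
grip_force: 58.6
```

Converted, -0.002 m is -0.0027.

Emit:
{"fn": "send_path", "kwargs": {"steps": {"deltas": [[0,0,-0.0027,0,0.01],[0,0,-0.0027,0,0.01],[0,0,-0.0027,0,0.028],[0,0,-0.0027,0,0.028],[0,0,-0.0027,0,0.028],[0,0,-0.0027,0,0.028]]}}}

```text
clock: 23.02
tcp_pos: [0.4675, 0.3538, -0.0143]
tcp_rot: [-3.141, -0.0, -2.941]
ft_force: [-0.0, 1.1, 0.7]
grip_width: 0.028
grip_force: 0.0
```

Emit:
{"fn": "send_path", "kwargs": {"steps": {"deltas": [[0,0,-0.0267,0,0.028],[0,0,-0.08,0,0.028],[0,0,-0.12,0,0.028],[0,0,-0.12,0,0.028]]}}}

```text
clock: 23.35
tcp_pos: [0.4699, 0.3555, 0.0821]
tcp_rot: [3.138, 0.008, -2.941]
ft_force: [0.7, -0.0, 0.5]
grip_width: 0.028
grip_force: 0.0
```

```bash
python3 go.py .436 .149 .075 .53
```

```text
turn -0.33 j6 after ~ -1.52 d [ 0.0744 -0.1956  0.0058] t 23.35 pos [0.4699 0.3555 0.0821] yaw -2.941 F [ 0.7 -0.   0.5] w 0.028 gf 0.0
```

Converted, -0.196 m is -0.2613, 0.074 m is 0.0987, -0.33 rad is -0.105.

Emit:
{"fn": "send_path", "kwargs": {"steps": {"deltas": [[0.0987,-0.2613,0.0053,-0.105,0.05],[0.0987,-0.2613,0.0053,-0.105,0.05],[0.0987,-0.2613,0.0053,-0.105,0.05],[0.0987,-0.2613,0.0053,-0.105,0.05],[0.0987,-0.2613,0.0053,-0.105,0.05],[0.0987,-0.2613,0.0053,-0.105,0.05],[0.0987,-0.2613,0.0053,-0.105,0.05],[0.0987,-0.2613,0.0053,-0.105,0.05]]}}}

```text
clock: 24.02
tcp_pos: [0.4345, 0.1474, 0.072]
tcp_rot: [-3.142, 0.001, -2.612]
ft_force: [0.3, -0.1, 0.5]
grip_width: 0.05
grip_force: 0.0
```

```bash
python3 go.py .436 .149 -.02 .53
```

Run:
```python
from h import *
c=optics.camera("side"); s=c["img"][:,:,::-1]; c["T"]=np.array(c["T"])
for t in ("plug_sooty","plug_white"): print([(m["conf"],m["point"],ray(c,m["point"],.011)) for m in optics.mark_of(t,"side")])
cv2.imwrite("pics/a8.png",cv2.resize(s[90:190,180:310],(780,600),interpolation=2))
```

```text
turn -0.001 j6 after ~ -1.85 d [-0.0021  0.0006  0.092 ] t 24.02 pos [0.4345 0.1474 0.072 ] yaw -2.612 F [ 0.3 -0.1  0.5] w 0.05 gf 0.0
[(0.46, [235.5, 112.8], array([0.46919342, 0.36657915, 0.011     ]))]
[(0.73, [252.3, 165.0], array([0.51088308, 0.11998459, 0.011     ])), (0.61, [228.8, 159.9], array([0.44293903, 0.14576238, 0.011     ]))]
```

View pics/a8.png

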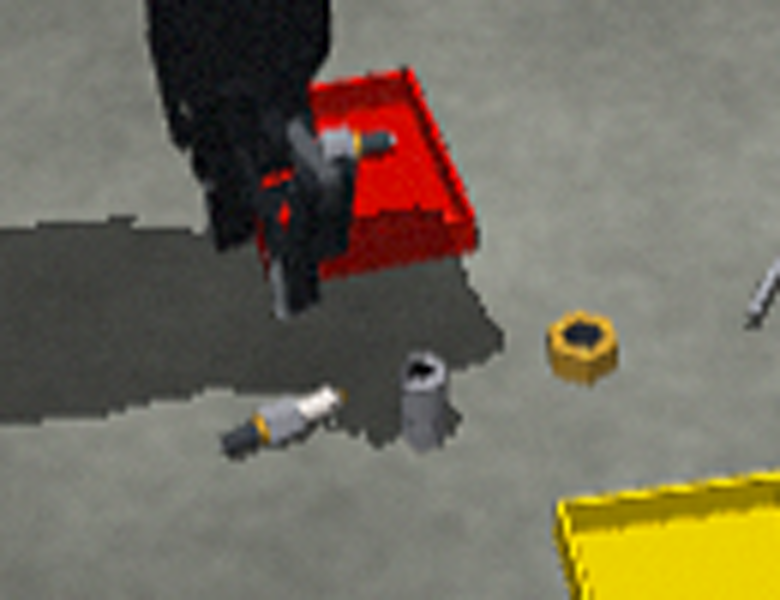

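Sooty plug lies flat in the red tray at (355,143); white plug's hexagon at (285,420) agrees with (0.437,0.148). Pick it.

Converted, 0.091 m is 0.1213, 0.086 m is 0.1147.

Emit:
{"fn": "send_path", "kwargs": {"steps": {"deltas": [[-0.0027,0,0.0467,0,0.05],[-0.0027,0,0.0933,0,0.05],[-0.0027,0,0.1147,0,0.05],[-0.0027,0,0.1213,0,0.05],[-0.0027,0,0.1213,0,0.05],[-0.0027,0,0.1213,0,0.01],[-0.0027,0,0.1213,0,0.01],[-0.0027,0,0.1213,0,0.01],[-0.0027,0,0.1213,0,0.01],[-0.0027,0,0.1213,0,0.01],[-0.0027,0,0.1213,0,0.01],[-0.0027,0,0.1213,0,0.01]]}}}

```text
clock: 25.17
tcp_pos: [0.4366, 0.1485, -0.0179]
tcp_rot: [-3.141, 0.002, -2.611]
ft_force: [-1.9, 1.4, 8.7]
grip_width: 0.0146
grip_force: 52.4
```

Emit:
{"fn": "send_path", "kwargs": {"steps": {"deltas": [[0,0,-0.0067,0,0.01],[0,0,-0.04,0,0.01],[0,0,-0.0933,0,0.01],[0,0,-0.1267,0,0.01],[0,0,-0.1267,0,0.01],[0,0,-0.1267,0,0.01]]}}}

```text
clock: 25.67
tcp_pos: [0.4365, 0.1482, 0.0775]
tcp_rot: [-3.141, 0.003, -2.611]
ft_force: [0.2, 0.2, -0.8]
grip_width: 0.0148
grip_force: 50.3
```

```bash
python3 go.py .476 .3055 .08 .2
```

```text
turn 0.33 j6 after ~ -1.52 d [-0.1136  0.1157 -0.0022] t 25.67 pos [0.4365 0.1482 0.0775] yaw -2.611 F [ 0.2  0.2 -0.8] w 0.0148 gf 50.3
```

Converted, 0.116 m is 0.1547, -0.113 m is -0.1507, 0.33 rad is 0.105.

Emit:
{"fn": "send_path", "kwargs": {"steps": {"deltas": [[-0.1507,0.1547,0,0.105,0.01],[-0.1507,0.1547,0,0.105,0.01],[-0.1507,0.1547,0,0.105,0.01],[-0.1507,0.1547,0,0.105,0.01],[-0.1507,0.1547,0,0.105,0.01],[-0.1507,0.1547,0,0.105,0.01],[-0.1507,0.1547,0,0.105,0.01]]}}}

```text
clock: 26.25
tcp_pos: [0.4738, 0.3047, 0.0746]
tcp_rot: [-3.141, -0.002, -2.941]
ft_force: [-0.0, -0.8, -1.3]
grip_width: 0.0146
grip_force: 50.3
```

```bash
python3 go.py .476 .3055 -.009 .2
```

```text
turn 0.001 j6 after ~ -1.26 d [-0.0025  0.0004  0.0836] t 26.25 pos [0.4738 0.3047 0.0746] yaw -2.941 F [-0.  -0.8 -1.3] w 0.0146 gf 50.3
```

Converted, 0.084 m is 0.112, 0.077 m is 0.1027.

Emit:
{"fn": "send_path", "kwargs": {"steps": {"deltas": [[-0.0027,0,0.04,0,0.01],[-0.0027,0,0.08,0,0.01],[-0.0027,0,0.1027,0,0.01],[-0.0027,0,0.112,0,0.01],[-0.0027,0,0.112,0,0.01],[-0.0027,0,0.112,0,0.01]]}}}

```text
clock: 26.75
tcp_pos: [0.4769, 0.3052, -0.0073]
tcp_rot: [3.141, 0.0, -2.942]
ft_force: [0.5, 0.4, -0.1]
grip_width: 0.0146
grip_force: 50.3
```

Emit:
{"fn": "send_path", "kwargs": {"steps": {"deltas": [[0,0,0.002,0,0.01],[0,0,0.004,0,0.01],[0,0,0.004,0,0.01]]}}}

```text
clock: 27.0
tcp_pos: [0.4769, 0.3058, -0.0105]
tcp_rot: [3.141, 0.001, -2.941]
ft_force: [-0.3, 0.2, -1.2]
grip_width: 0.0148
grip_force: 50.3
```

Emit:
{"fn": "send_path", "kwargs": {"steps": {"deltas": [[0,0,0.0013,0,0.01],[0,0,0.0013,0,0.01]]}}}

```text
clock: 27.17
tcp_pos: [0.4766, 0.3058, -0.0119]
tcp_rot: [3.141, 0.0, -2.941]
ft_force: [-0.2, -0.6, 0.1]
grip_width: 0.0147
grip_force: 50.3
```

Converted, 0.001 m is 0.0013.

Emit:
{"fn": "send_path", "kwargs": {"steps": {"deltas": [[0,0,0.0013,0,0.01],[0,0,0.0013,0,0.01]]}}}

```text
clock: 27.33
tcp_pos: [0.4765, 0.3057, -0.0132]
tcp_rot: [-3.142, -0.0, -2.941]
ft_force: [0.6, -0.8, -0.9]
grip_width: 0.0146
grip_force: 50.3
```

Emit:
{"fn": "send_path", "kwargs": {"steps": {"deltas": [[0,0,0.0013,0,0.01],[0,0,0.0013,0,0.01]]}}}

```text
clock: 27.5
tcp_pos: [0.4767, 0.3058, -0.0138]
tcp_rot: [3.142, 0.0, -2.941]
ft_force: [-1.3, 0.3, 4.5]
grip_width: 0.0148
grip_force: 52.0
```

Converted, 0.0008 m is 0.0011.

Emit:
{"fn": "send_path", "kwargs": {"steps": {"deltas": [[0,0,0.0011,0,0.01],[0,0,0.0011,0,0.01]]}}}

```text
clock: 27.67
tcp_pos: [0.4767, 0.3059, -0.0139]
tcp_rot: [3.141, 0.0, -2.941]
ft_force: [-4.8, -2.9, 13.5]
grip_width: 0.0144
grip_force: 55.3
```

Contact. Release and retreat, then go to the nut (close along x, tool yaw π/2).

Emit:
{"fn": "send_path", "kwargs": {"steps": {"deltas": [[0,0,-0.0016,0,0.01],[0,0,-0.0016,0,0.01],[0,0,-0.0016,0,0.028],[0,0,-0.0016,0,0.028],[0,0,-0.0016,0,0.028],[0,0,-0.0016,0,0.028]]}}}

```text
clock: 28.17
tcp_pos: [0.4765, 0.3057, -0.0139]
tcp_rot: [-3.142, -0.0, -2.941]
ft_force: [-0.3, 0.9, 1.1]
grip_width: 0.0277
grip_force: 0.0
```

Emit:
{"fn": "send_path", "kwargs": {"steps": {"deltas": [[0,0,-0.0267,0,0.028],[0,0,-0.08,0,0.028],[0,0,-0.12,0,0.028],[0,0,-0.12,0,0.028]]}}}

```text
clock: 28.5
tcp_pos: [0.479, 0.3071, 0.0824]
tcp_rot: [3.139, 0.009, -2.941]
ft_force: [0.1, 0.9, 0.7]
grip_width: 0.0282
grip_force: 0.0
```

```bash
python3 go.py .5885 .190 .075 1.571
```

```text
turn -1.371 j6 after ~ -2.64 d [-0.0839 -0.1366  0.0077] t 28.5 pos [0.479  0.3071 0.0824] yaw -2.941 F [0.1 0.9 0.7] w 0.0282 gf 0.0
```

Converted, -0.137 m is -0.1827, -0.084 m is -0.112, 1.771 rad is 0.5637.

Emit:
{"fn": "send_path", "kwargs": {"steps": {"deltas": [[-0.112,-0.1827,0.008,0.5637,0.055],[-0.112,-0.1827,0.008,0.5637,0.055],[-0.112,-0.1827,0.008,0.5637,0.055],[-0.112,-0.1827,0.008,0.5637,0.055],[-0.112,-0.1827,0.008,0.5637,0.055],[-0.112,-0.1827,0.008,0.5637,0.055],[-0.112,-0.1827,0.008,0.5637,0.055],[-0.112,-0.1827,0.008,0.5637,0.055],[-0.112,-0.1827,0.008,0.5637,0.055],[-0.112,-0.1827,0.008,0.5637,0.055],[-0.112,-0.1827,0.008,0.5637,0.055],[-0.112,-0.1827,0.008,0.5637,0.055]]}}}

```text
clock: 29.5
tcp_pos: [0.5861, 0.1881, 0.0699]
tcp_rot: [-3.141, 0.0, 1.836]
ft_force: [-0.5, -0.6, -0.0]
grip_width: 0.0551
grip_force: 0.0
```

Emit:
{"fn": "send_path", "kwargs": {"steps": {"deltas": [[0,0,0,0.0866,0.055],[0,0,0,0.0866,0.055],[0,0,0,0.0866,0.055],[0,0,0,0.0866,0.055]]}}}

```text
clock: 29.83
tcp_pos: [0.5861, 0.1881, 0.07]
tcp_rot: [-3.141, 0.0, 1.572]
ft_force: [0.5, -0.2, -0.5]
grip_width: 0.0551
grip_force: 0.0
```

```bash
python3 go.py .5885 .190 -.016 1.571
```

Run:
```python
from h import *
for n in("top","side"):
    c=optics.camera(n); c["T"]=np.array(c["T"])
    for t,z in dict(plug_sooty=.013,plug_white=.013,nut=.009).items():
        print(n,t,[(m["conf"],ray(c,m["point"],z)) for m in optics.mark_of(t,n)])
s=c["img"][:,:,::-1]
cv2.imwrite("pics/a9.png",cv2.resize(s[90:190,190:320],(780,600),interpolation=2))
```

```text
turn 0.001 j6 after ~ 0.25 d [0.0019 0.0024 0.086 ] t 29.83 pos [0.5861 0.1881 0.07  ] yaw 1.572 F [ 0.5 -0.2 -0.5] w 0.0551 gf 0.0
top plug_sooty []
top plug_white []
top nut []
side plug_sooty [(0.46, array([0.4756571, 0.3571386, 0.013    ]))]
side plug_white [(0.39, array([0.47727475, 0.3079241 , 0.013     ]))]
side nut [(0.55, array([0.58873867, 0.18525254, 0.009     ]))]
```

View pics/a9.png

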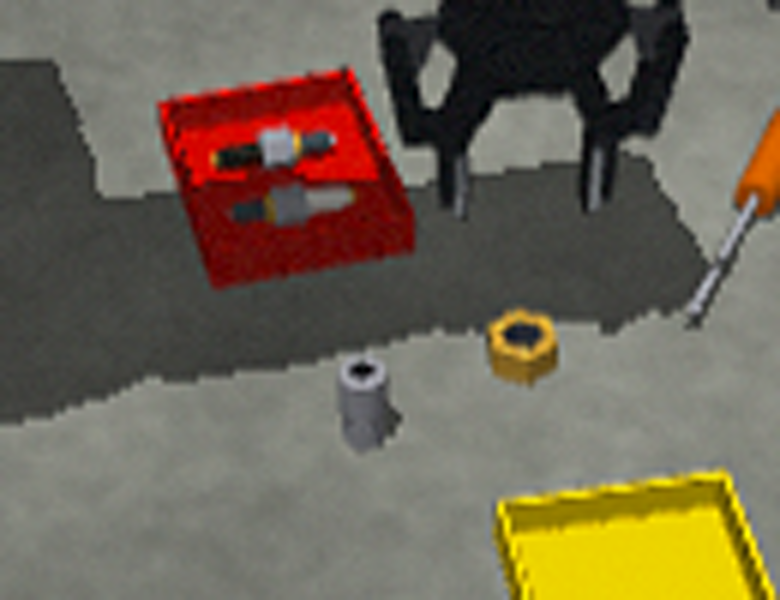

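Both plugs lie flat and apart in the red tray, at (275,148) and (292,203). Pick the nut.

Converted, 0.0865 m is 0.1153, 0.083 m is 0.1107.

Emit:
{"fn": "send_path", "kwargs": {"steps": {"deltas": [[0.0013,0.0027,0.0467,0,0.055],[0.0013,0.0027,0.0933,0,0.055],[0.0013,0.0027,0.1107,0,0.055],[0.0013,0.0027,0.1153,0,0.055],[0.0013,0.0027,0.1153,0,0.055],[0.0013,0.0027,0.1153,0,0.02],[0.0013,0.0027,0.1153,0,0.02],[0.0013,0.0027,0.1153,0,0.02],[0.0013,0.0027,0.1153,0,0.02],[0.0013,0.0027,0.1153,0,0.02],[0.0013,0.0027,0.1153,0,0.02],[0.0013,0.0027,0.1153,0,0.02]]}}}

```text
clock: 31.23
tcp_pos: [0.5893, 0.1894, -0.0137]
tcp_rot: [3.138, -0.001, 1.57]
ft_force: [-0.9, -1.4, 9.3]
grip_width: 0.0295
grip_force: 58.6
```

Emit:
{"fn": "send_path", "kwargs": {"steps": {"deltas": [[0,0,-0.0267,0,0.02],[0,0,-0.08,0,0.02],[0,0,-0.1267,0,0.02],[0,0,-0.1267,0,0.02],[0,0,-0.1267,0,0.02]]}}}

```text
clock: 31.65
tcp_pos: [0.5895, 0.1895, 0.0823]
tcp_rot: [3.136, -0.001, 1.57]
ft_force: [-0.2, 1.4, -1.2]
grip_width: 0.0294
grip_force: 59.5
```

```bash
python3 go.py .622 .0105 .075 1.571
```

```text
turn -0.001 j6 after ~ 0.25 d [-0.179   0.0326  0.0072] t 31.65 pos [0.5895 0.1895 0.0823] yaw 1.57 F [-0.2  1.4 -1.2] w 0.0294 gf 59.5
```

Converted, -0.179 m is -0.2387, 0.004 m is 0.0053.

Emit:
{"fn": "send_path", "kwargs": {"steps": {"deltas": [[-0.2387,0.0427,0.0053,0,0.02],[-0.2387,0.0427,0.0053,0,0.02],[-0.2387,0.0427,0.0053,0,0.02],[-0.2387,0.0427,0.0053,0,0.02],[-0.2387,0.0427,0.0053,0,0.02],[-0.2387,0.0427,0.0053,0,0.02],[-0.2387,0.0427,0.0053,0,0.02]]}}}

```text
clock: 32.23
tcp_pos: [0.6196, 0.0098, 0.0741]
tcp_rot: [-3.14, -0.0, 1.568]
ft_force: [1.2, 0.5, 0.6]
grip_width: 0.0291
grip_force: 59.5
```

```bash
python3 go.py .622 .0105 -.0095 1.571
```

```text
turn -0.003 j6 after ~ -0.04 d [0.0007 0.0025 0.0836] t 32.23 pos [0.6196 0.0098 0.0741] yaw 1.568 F [1.2 0.5 0.6] w 0.0291 gf 59.5
```

Converted, 0.0835 m is 0.1113, 0.0825 m is 0.11.

Emit:
{"fn": "send_path", "kwargs": {"steps": {"deltas": [[0,0.0027,0.04,0,0.02],[0,0.0027,0.08,0,0.02],[0,0.0027,0.1013,0,0.02],[0,0.0027,0.11,0,0.02],[0,0.0027,0.1113,0,0.02],[0,0.0027,0.1113,0,0.02]]}}}

```text
clock: 32.73
tcp_pos: [0.6218, 0.0116, -0.0086]
tcp_rot: [-3.141, -0.0, 1.571]
ft_force: [-0.5, 0.1, -2.1]
grip_width: 0.0292
grip_force: 59.5
```

Emit:
{"fn": "send_path", "kwargs": {"steps": {"deltas": [[0,0,0.0013,0,0.02],[0,0,0.002,0,0.02],[0,0,0.002,0,0.02]]}}}

```text
clock: 32.98
tcp_pos: [0.6222, 0.0108, -0.0096]
tcp_rot: [3.141, -0.0, 1.57]
ft_force: [-1.6, 2.0, 3.6]
grip_width: 0.029
grip_force: 60.0
```

Contact. Release, rise and move clear, then check everything.

Converted, -0.15 m is -0.2, -0.11 m is -0.1467.

Emit:
{"fn": "send_path", "kwargs": {"steps": {"deltas": [[0,0,0,0,0.05],[0,0,0,0,0.05],[0,0,0,0,0.05],[0,0,0,0,0.05],[0,0,-0.04,0,0.05],[0,0,-0.0933,0,0.05],[0,0,-0.1467,0,0.05],[0,0,-0.2,0,0.05],[0,0,-0.2,0,0.05]]}}}

```text
clock: 33.73
tcp_pos: [0.625, 0.01, 0.1486]
tcp_rot: [3.129, 0.001, 1.57]
ft_force: [0.4, 0.2, 1.0]
grip_width: 0.05
grip_force: 0.0
```

```bash
python3 go.py .40 -.27 .2 1.571
```

```text
turn -0.001 j6 after ~ -0.04 d [-0.2802 -0.224  -0.054 ] t 33.73 pos [0.625  0.01   0.1486] yaw 1.57 F [0.4 0.2 1. ] w 0.05 gf 0.0
```

Converted, -0.275 m is -0.3667, -0.21 m is -0.28.

Emit:
{"fn": "send_path", "kwargs": {"steps": {"deltas": [[-0.28,-0.3667,-0.0667,0,0.05],[-0.28,-0.3667,-0.0667,0,0.05],[-0.28,-0.3667,-0.0667,0,0.05],[-0.28,-0.3667,-0.0667,0,0.05],[-0.28,-0.3667,-0.0667,0,0.05],[-0.28,-0.3667,-0.0667,0,0.05],[-0.28,-0.3667,-0.0667,0,0.05],[-0.28,-0.3667,-0.0667,0,0.05],[-0.28,-0.3667,-0.0667,0,0.05],[-0.28,-0.3667,-0.0667,0,0.05]]}, "lines": "1,2"}}

```text
clock: 34.57
tcp_pos: [0.3449, -0.2014, 0.1905]
```

Run:
```python
from h import *
for n in("top","side"):
    c=optics.camera(n); c["T"]=np.array(c["T"])
    for t,z in dict(bearing_black=.01,bearing_orange=.01,plug_sooty=.013,plug_white=.013,nut=.013,socket=0,flask=0).items():
        print(n,t,[(round(m["conf"],2),ray(c,m["point"],z)[:2].round(3)) for m in optics.mark_of(t,n)[:2]])
s=c["img"][:,:,::-1]
cv2.imwrite("pics/z.png",cv2.resize(s[84:384,110:410],(600,600),interpolation=2))
```

```text
top bearing_black [(0.7, array([ 0.459, -0.399]))]
top bearing_orange [(0.46, array([ 0.482, -0.333]))]
top plug_sooty [(0.58, array([0.473, 0.356]))]
top plug_white [(0.4, array([0.48 , 0.311]))]
top nut [(0.66, array([0.624, 0.017]))]
top socket [(0.45, array([0.509, 0.144]))]
top flask [(0.52, array([ 0.5  , -0.147]))]
side bearing_black [(0.85, array([ 0.473, -0.402]))]
side bearing_orange [(0.58, array([ 0.483, -0.338]))]
side plug_sooty [(0.59, array([0.472, 0.358]))]
side plug_white [(0.46, array([0.479, 0.305]))]
side nut [(0.55, array([0.623, 0.013]))]
side socket [(0.4, array([0.51, 0.15]))]
side flask [(0.49, array([ 0.503, -0.144]))]
```

View pics/z.png

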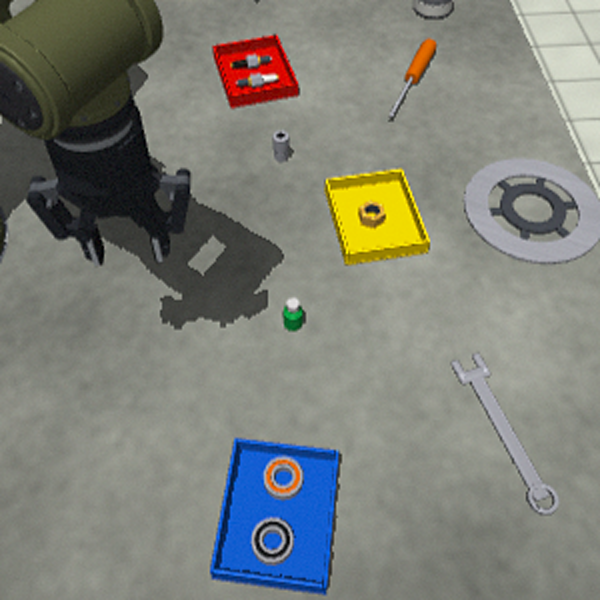

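All five parts lie flat in their trays: bearings at (283,477) and (273,540), plugs at (252,62) and (257,80), nut at (372,213). The socket (282,145) and flask (293,315) still stand, and the gripper is clear.

```bash
python3 -c "
from plant import ctrl
print(ctrl.hand_in())"
```

```text
the job is handed in; nothing more can be done
None
```

Job handed in: in the last picture both bearings lay flat in the blue tray, both plugs in the red and the nut in the yellow, with the socket and flask still standing in place (the verdict itself was not shown).

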